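Staining jar upside down on the drying peg

ROBOT

A 7-joint arm with a two-finger parallel gripper is mounted at the origin on a cart in front of the work surface, level with it; the furniture and walls round the work are solid. World frame = base frame: x ahead of the robot, y to its left, z up, the work surface at z = 0. Lengths are in mm, angles in rad, forces in N, time in s.
With the tool pointing down it reaches from about 425 to 925 mm from the base axis. Payload 6.8 kg.
Tool frame: the origin (TCP) lies midway between the tips of the shut fingers; the grasp point (between the pads) lies 19 mm behind it (env.pinch_z is the z of the grasp point in the tool frame, in mm); z points along the fingers, y is the line along which they close (so a half turn about z gives the same grasp; the last joint's range is limited). The gripper opens to 88 mm and grips with 3 to 60 N. Pads are 20 mm wide; open, the fingers measure 115 mm over their backs; the gripper's body (75 mm by 178 mm) begins 61 mm behind the grasp point.
Start: joints at [-1.342, 0.477, 0.022, 1.555, -0.011, 1.109, -0.083], TCP at [223.063, 637.096, 196.064] pointing down, gripper open.
Joint ranges: [-2.96, 2.96], [-0.34, 2.1], [-1.41, 1.46], [0.24, 2.44], [-1.37, 4.51], [0.17, 1.92], [-2.96, 2.96]. Speed limits (rad/s): [2.39, 2.39, 3.14, 3.14, 3.14, 3.14, 3.14].

INTERFACE

Orientations are given as a unit quaternion [w, x, y, z].
In Python, from bench import env, vision, job gives the robot as it stands.
- The arm moves only by the tool apply_moves, never from a script. Its arguments are lists of equal length, an entry for each row: "linear": the shift along the tool's x, y, z in cm, a list of three; "twist": the turn about the tool's z in rad; "grip": the opening, from 0 (shut) to 1 (fully open). A call has exactly 8 rows; each row is the pose to reach, as a shift and turn from the pose commanded when the call began, along the tool's axes at that moment; what a row does not reach only later rows make up. A row lasts 1/10 s, in which the tool goes at most 50 mm and 8.59 degrees, less where a joint would pass 70% of its speed; a pose out of reach is approached as far as the arm can. A call with a gripper value outside its range is refused whole. The fingers move at their own pace and stop on an object; "force" is the grip in N (left out, the last holds). Time passes only in rows, so rows that repeat a pose let the fingers close, or fill a call up. It gives the time, the measured TCP pose, the force, the opening and the grip force at its end, in the units of the state.
- env.sense(): the state, without advancing time (a new reading comes with each control period).
- vision.snapshot(name): name is "scene" or "top" or "wrist"; returns a dict with "image" (420x560x3 uint8, red, green, blue), "range_z" (420x560 float32, mm along the optical axis (not along the pixel's ray), 0 where there is no reading), "vertical_fov" (degrees; the focal length in pixels is half the picture's height over the tangent of half this angle, whatever the lens; pixels are square), "cx", "cy" (the principal point, pixels), "k1" (the pictures are not rectified: a ray, as slopes to the right and down, at radius r is drawn at 1 + k1 r^2 times it, then the intrinsics apply), "rvec" (rotation vector, rad) and "tvec" (3), from world to camera coordinates, as OpenCV has them. Camera axes: x right, y down, z forward; pixel columns grow to the right and rows downward; lengths in mm; the calibration is good to about 2 mm. A picture is of the moment at which its call begins.
- job.sign_off(): hands the job in; it is judged then, once.
The state is a dict: "time_s": time; "q": joint angles; "joint_velocities": joint speeds; "effort": joint torques, N m; "ee_pos": TCP position; "eef_rot": TCP orientation; "wrist_force": force on the tool from outside, world axes, zero at the start; "ft_torque": the same for the moment, N m; "opening": opening from 0.0 (shut) to 1.0 (fully open); "gripper_force": force on a finger pad.
Only numpy, scipy, OpenCV 4.12 (cv2) and the standard library are available. Lean on these libraries where they do the work, as an engineer would, in place of code of your own. Each camera call takes 0.05 s, during which the arm holds its last target. There are 200 camera calls.

TASK

A rinsed square staining jar lies on its side on the bench. Put it upside down over the free drying peg, press it down until the loose collar round the peg is fully down, which opens the drying air, and leave it standing there. Press gently, and do not disturb the two jars that are already drying.

Things in the scene. Friction and masses are not known exactly. Their poses are not given: they have to be found in the camera images.
- jar: the jar to put up: white plastic, square, 52 x 52 mm outside, 120 mm long, wall 3 mm (square bore 46 mm), bottom 4 mm thick, about 0.14 kg. It starts lying on a side, mouth towards the robot's right. Origin in its middle on the long axis; x points from the closed bottom to the open mouth; y and z are normal to the flat sides
- jar_mouth (a point): centre of the jar's open mouth, in the plane of the rim (60 mm from the jar's origin along its x)
- jar_base (a point): centre of the outer face of the jar's closed bottom (60 mm from the jar's origin along its -x)
- stand_a: the free drying stand, fixed: one of three alike, 115 mm apart in a row along y on a low tray; the others carry jars. Grey plate 94 x 94 x 16 mm, origin at the centre of its underside, z up. In its middle a rigid round steel peg, 42 mm wide up to 95 mm above the origin, then tapering to a 20 mm wide tip at 119 mm
- peg_tip (a point): centre of the peg's tip, 119 mm above the origin of the stand
- seat (a point): point on the peg's axis, 34 mm above the origin of the stand: where the centre of the jar's mouth is when the jar is home, its rim on the collar and the collar fully down
- collar (a joint): the loose grey collar round the free peg, a ring 74 mm outside, 47 mm inside, 10 mm high: how far it is pushed down, 0 (its top 50 mm above the stand's origin) to 0.016 m (fully down, top at 34 mm). It slides stiffly (about 6 N) and stays where left; the jar's weight does not move it
- jar_b: one of the two jars already drying upside down on the other stands, alike in size; origin in its middle, x and y normal to its flat sides, z up (to its closed bottom). Leave it alone
- jar_c: the other jar already drying, described as jar_b. Leave it alone

How it is judged (in metres and radians):
On the way:
1. the jar is held mouth down over the free peg, its rim above the collar (angle between jar's own x axis and vertical above 2.9 rad and horizontal distance between jar and seat below 0.03 m and height (world z) of jar_mouth above 0.06 m), for 0.05 s.
At the end, for the whole second after the job is handed in: the jar stands mouth down on the free peg at rest, upright within 0.08 rad, its mouth's centre within 8 mm of the peg's axis and at most 4 mm above its home height, the collar pushed down at least 13.5 of its 16 mm; the two other jars still stand upright on their pegs (angle between jar's own x axis and vertical above 3.06 rad and horizontal distance between jar_mouth and seat below 0.008 m and z of jar_mouth in the frame of seat below 0.004 m and value of joint collar above 0.0135 m and linear speed of jar below 0.02 m/s and angle between each of jar_b, jar_c's own z axis and vertical below 0.1 rad); the robot touches nothing.
It fails at once if one of the two drying jars is moved by more than 15 mm (distance of any of jar_b, jar_c from where it was at the start of the episode above 0.015 m).
It fails at once if the jar is pressed against the stand or its collar with more than 60 N (contact force between jar and stand_a above 60 N).
It also fails if it takes over 48 s, if anything falls off the work surface, if the arm or the gripper's body presses on something with over 40 N, if the wrist force passes 120 N, or if a joint passes its speed limit or range.

## Working session

There is one attempt and no reset: what is moved stays moved. The work goes in short steps, Python scripts to look and compute and a tool call to move; the robot and the scene stay as the last step left them, time stands still between calls to the robot, and variables do not carry over. Pictures are saved under pics/ and viewed, at most 10 in all, crops included, and the job is handed in when it is done.

Besides the shell and the picture viewer there is one more tool, called after "Emit:" by a JSON object that holds its "api" and its "payload", one argument or row to a line. apply_moves: Moves the arm, as the interface text tells. Its arguments: {"type":"object","properties":{"linear":{"type":"array","items":{"type":"array","items":{"type":"number"}}},"twist":{"type":"array","items":{"type":"number"}},"grip":{"type":"array","items":{"type":"number"}},"force":{"type":"number"}},"required":["linear","twist","grip"]}

```bash
ls; mkdir -p pics
cat > h.py <<'E'
from bench import env, vision, job
import numpy as np, cv2
from scipy.spatial.transform import Rotation as R
def snap(n,save=None):
    s=vision.snapshot(n)
    if save: cv2.imwrite('pics/'+save,s['image'][:,:,::-1])
    return s
def cam(s):
    f=210/np.tan(np.radians(s['vertical_fov'])/2); Rm=cv2.Rodrigues(np.array(s['rvec'],float))[0]
    return f,Rm,np.array(s['tvec'],float).ravel()
def slopes(s,uv):
    f,Rm,t=cam(s); uv=np.atleast_2d(uv).astype(float)
    K=np.array([[f,0,s['cx']],[0,f,s['cy']],[0,0,1.]])
    return cv2.undistortPoints(uv.reshape(-1,1,2),K,np.array([s['k1'],0,0,0.])).reshape(-1,2)
def plane(s,uv,z):
    f,Rm,t=cam(s); d=np.c_[slopes(s,uv),np.ones(len(np.atleast_2d(uv)))]@Rm; c=-Rm.T@t
    return c+d*((z-c[2])/d[:,2])[:,None]
def cloud(s):
    f,Rm,t=cam(s); v,u=np.mgrid[:420,:560]; uv=np.c_[u.ravel(),v.ravel()]
    z=s['range_z'].ravel().astype(float); p=np.c_[slopes(s,uv),np.ones(len(uv))]*z[:,None]
    P=(p-t)@Rm; P[z<=0]=np.nan
    return P.reshape(420,560,3)
def tcp():
    s=env.sense(); return np.array(s['ee_pos']),np.array(s['eef_rot']),s
E
python3 - <<'E'
from h import *
p,q,s=tcp(); print(s, env.pinch_z); print(R.from_quat(np.r_[q[1:],q[0]]).as_matrix().round(3))
a=[cv2.cvtColor(snap(n)['image'],cv2.COLOR_RGB2BGR) for n in('scene','top','wrist')]
cv2.imwrite('pics/s.png',a[0]);cv2.imwrite('pics/t.png',a[1]);
cv2.imwrite('pics/w.png',a[2])
E
```

```text
pics
{'time_s': 0.0, 'q': array([-1.34210502,  0.47775724,  0.02233794,  1.55642221, -0.01151126,
        1.10928653, -0.08310708]), 'joint_velocities': array([-0.00052939, -0.00129925,  0.0005327 ,  0.00049559, -0.000587  ,
        0.00068441,  0.00015727]), 'effort': array([ 4.92118534e-05, -5.82858253e+01,  1.53455079e+00, -2.72603935e+01,
       -5.44543786e-02,  1.68535922e-02,  1.47342903e-04]), 'ee_pos': array([222.86373479, 636.47758215, 195.12280266]), 'eef_rot': array([-8.82234959e-05,  1.67595236e-01,  9.85855504e-01, -8.68203148e-04]), 'wrist_force': array([-0.79319663, -0.96199996, -0.94106179]), 'ft_torque': array([0.02506359, 0.01223401, 0.03403365]), 'gripper_force': 0.0, 'opening': 1.0023019712243746} -18.700000000000003
[[-0.944  0.33  -0.   ]
 [ 0.33   0.944 -0.002]
 [-0.    -0.002 -1.   ]]
```

View pics/s.png

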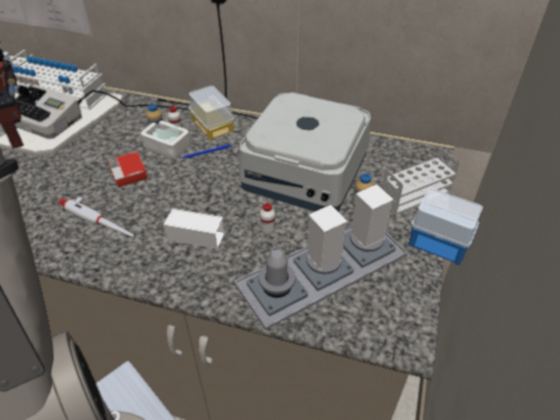

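View pics/t.png

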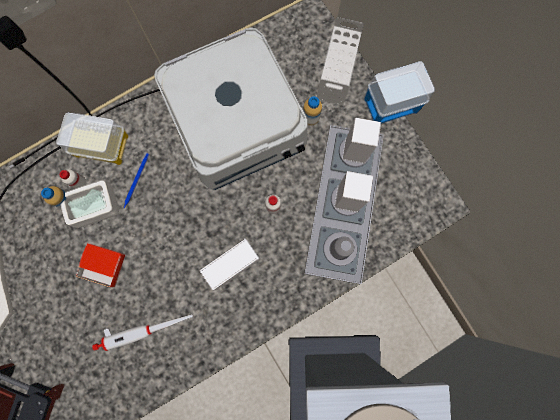

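The scene picture shows the jar lying at about (193,229), the free peg at (277,270), and jars b and c at (326,240) and (371,217). In the top view the jar is at (229,264) and the peg at (342,247). The tool can only turn about its own z. So I'll grip weakly near the closed end, let the jar swing mouth-down, square it on the bench and regrasp.

Run:
```python
from h import *
s=snap('top'); im=s['image'].astype(int); P=cloud(s)
def blob(mask,seed,n):
    m=mask.astype(np.uint8); k,l=cv2.connectedComponents(m); b=(l==l[seed[1],seed[0]])
    return b
hsv=cv2.cvtColor(s['image'],cv2.COLOR_RGB2HSV)
# bench height
print('bench z', np.nanmedian(P[280:310,180:280,2]))
w=(hsv[...,2]>170)&(hsv[...,1]<50)
jb=blob(w,(229,264),0); Z=P[...,2]
print('jar px',jb.sum(),'z',np.nanpercentile(Z[jb],[5,50,95]))
c=cv2.findContours(jb.astype(np.uint8),0,1)[0]; c=max(c,key=len)
rect=cv2.minAreaRect(c); box=cv2.boxPoints(rect); print('box',box.round(1))
top=jb&(Z>44)
X=plane(s,np.argwhere(top)[:,::-1],52)[:,:2].astype(np.float32)
r=cv2.minAreaRect(X); print('world rect top',r, cv2.boxPoints(r).round(1))
for n,sd in(('b',(354,187)),('c',(366,133))):
    b=blob(w&(Z>120),sd,0); print(n,b.sum(),np.nanmedian(Z[b])); r=cv2.minAreaRect(plane(s,np.argwhere(b)[:,::-1],np.nanmedian(Z[b]))[:,:2].astype(np.float32)); print(r)
print('peg',P[240:256:4,332:352:4,2].round())
t=(Z>100)&(np.abs(np.mgrid[:420,:560][1]-342)<30)&(np.abs(np.mgrid[:420,:560][0]-247)<30)
print('peg>100', t.sum(), np.nanmean(P[t],0), np.nanmax(Z[t]))
for lo,hi in((40,70),(8,30)):
    t2=(Z>lo)&(Z<hi)&(np.abs(np.mgrid[:420,:560][1]-342)<30)&(np.abs(np.mgrid[:420,:560][0]-247)<30); print(lo,t2.sum(),np.nanmedian(Z[t2]),np.nanmin(P[t2],0),np.nanmax(P[t2],0))
print('tray z',P[275,340],P[265,312])
big=cv2.resize(s['image'][190:300,180:380],None,fx=4,fy=4,interpolation=cv2.INTER_CUBIC); cv2.imwrite('pics/crop.png',big[:,:,::-1])
# scene
s=snap('scene'); P=cloud(s); Z=P[...,2]
hsv=cv2.cvtColor(s['image'],cv2.COLOR_RGB2HSV); w=(hsv[...,2]>150)&(hsv[...,1]<50)
jb=blob(w,(190,225),0); print('scene jar',jb.sum()); top=jb&(Z>46); 
r=cv2.minAreaRect(P[top][:,:2].astype(np.float32)); print(r)
yy,xx=np.mgrid[:420,:560]
t=(Z>100)&(abs(xx-277)<20)&(abs(yy-265)<25); print('peg scene',t.sum(),np.nanmean(P[t],0),np.nanmax(Z[t]))
```

```text
bench z 0.11041614751083137
jar px 1355 z [49.20300831 52.00302199 54.46658794]
box [[198.6 270.4]
 [244.9 238. ]
 [258.7 257.8]
 [212.4 290.1]]
world rect top ((426.0810241699219, 321.5730285644531), (51.867881774902344, 118.74835205078125), 34.200469970703125) [[371.3 356.1]
 [438.  257.9]
 [480.9 287. ]
 [414.2 385.3]]
b 703 160.13772873958172
((566.923583984375, 57.39186096191406), (52.42168045043945, 53.13618850708008), 78.49324035644531)
c 629 160.16283074023949
((678.7471313476562, 34.165645599365234), (52.66716003417969, 52.53792953491211), 79.23667907714844)
peg [[ 55. 105. 115. 122. 120.]
 [ 68. 110. 124. 124. 127.]
 [ 75. 112. 120. 124. 124.]
 [ 62. 104. 113. 119. 117.]]
peg>100 323 [453.19133781  83.33107055 116.1344789 ] 128.45343327297988
40 527 54.755521965664286 [418.59643901  45.48926517  40.4597384 ] [490.55212656 117.97705028  69.50844538]
8 1265 21.113646337262498 [ 3.94887243e+02 -2.87657111e-01  8.00344224e+00] [529.22271086 137.53954937  29.82942761]
tray z [398.4234087   76.09064131   6.64606008] [422.29494332 138.64914146   6.74172622]
scene jar 1099
((423.6596374511719, 322.7176513671875), (55.92607879638672, 121.36686706542969), 34.1277961730957)
peg scene 338 [447.22625815  75.40761622 114.52939982] 126.8443522014266
```

View pics/crop.png

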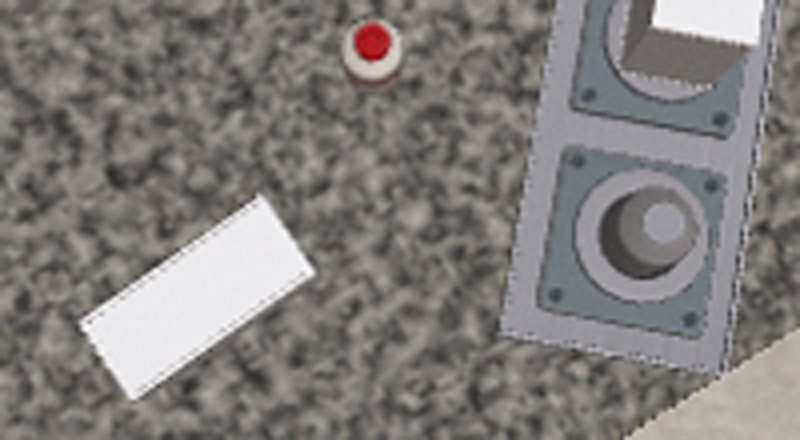

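The crop shows the jar outline, closed end at the lower left around (107,360). The round peg tip is at (664,222) in the crop, which is (346.0,245.5) in the full picture, with the collar at (643,235). The sizes and the 114 mm stand pitch match the ones given. Next I'll refine the peg tip from both views and work out the first move.

```bash
cat >> h.py <<'E'
def ray(s,uv):
    f,Rm,t=cam(s); d=(np.r_[slopes(s,uv)[0],1]@Rm); return -Rm.T@t, d/np.linalg.norm(d)
def delta(target,yaw_y=None):
    """tool-frame shift (cm) and twist to reach TCP target (mm); yaw_y = desired world angle (deg) of tool y mod 180"""
    p,q,s=tcp(); M=R.from_quat(np.r_[q[1:],q[0]]).as_matrix()
    a=np.degrees(np.arctan2(M[1,1],M[0,1])); out=(M.T@(np.array(target)-p)/10).round(2)
    tw=None if yaw_y is None else round(-np.radians((yaw_y-a+90)%180-90),3)
    print('tcp',p.round(1),'yaw',a.round(1),'shift cm',out,'twist',tw,'open',s['opening'],'F',s['wrist_force'].round(1),'t',s['time_s'],'gf',s['gripper_force'])
E
python3 - <<'E'
from h import *
s=snap('top'); 
print('tip top view',plane(s,[346.0-.4,245.5-.4],125.5), 'pipette tip',plane(s,[192,317],5))
for n,c,r in(('top',(346,245),14),('scene',(276,256),20)):
    g=cv2.cvtColor(snap(n)['image'],cv2.COLOR_RGB2GRAY); x,y=c
    cv2.imwrite('pics/tip_%s.png'%n,cv2.resize(g[y-r-20:y+r+20,x-r-20:x+r+20],None,fx=8,fy=8,interpolation=cv2.INTER_NEAREST))
a=cv2.imread('pics/tip_top.png'); b=cv2.imread('pics/tip_scene.png'); a=cv2.resize(a,(400,400),interpolation=0); b=cv2.resize(b,(400,400),interpolation=0)
cv2.imwrite('pics/tips.png',np.hstack([a,b]))
delta([400.7,358.8,90],34.2)
E
```

```text
tip top view [[454.75274665  80.72507845 125.5       ]] pipette tip [[311.75310799 409.77725062   5.        ]]
tcp [223.  637.  195.9] yaw 70.7 shift cm [-25.96 -20.38  10.6 ] twist 0.637 open 0.9957362532863975 F [-0.6  0.   0.8] t 0.4 gf 0.0
```

View pics/tips.png

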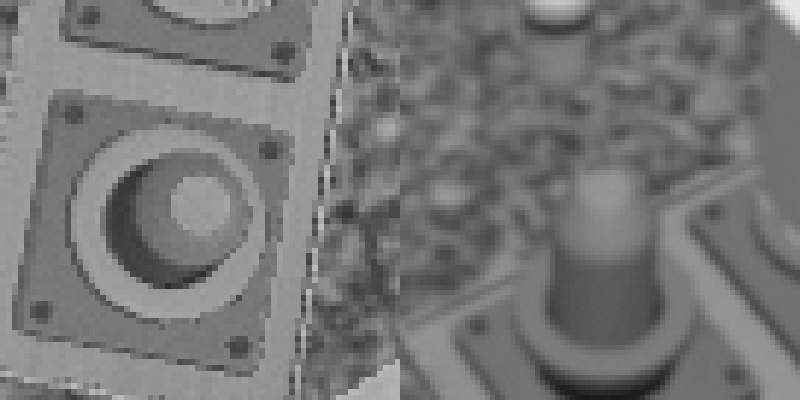

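The left tile (top view) shows the tip disc at about (202,204) and the collar ring round it. The right tile (scene) shows the tip at about (605,190). The tip ray gives (454.8, 80.7), and extrapolating from jars b and c gives (455.1, 80.6), so they agree. Now I'll approach the jar.

Emit:
{"api": "apply_moves", "payload": {
  "linear": [
    [-3.5, -2.7, 0],
    [-7, -5.4, 0],
    [-10.5, -8.1, 1],
    [-14, -10.8, 3],
    [-17.5, -13.5, 5],
    [-21, -16.2, 7],
    [-24.5, -19, 9],
    [-25.96, -20.38, 10.6]
  ],
  "twist": [0.1, 0.2, 0.3, 0.4, 0.5, 0.6, 0.637, 0.637],
  "grip": [1, 1, 1, 1, 1, 1, 1, 1]
}}

```text
time_s: 1.2
ee_pos: [403.1, 354.5, 89.4]
eef_rot: [0.001, 0.471, 0.882, -0.001]
wrist_force: [0.6, -0.3, -0.2]
opening: 0.998
gripper_force: 0.0
```

Run:
```python
from h import *
delta([400.7,358.8,7.5],34.2); s=snap('wrist','w1.png')
```

```text
tcp [403.1 354.5  89.4] yaw 33.8 shift cm [0.51 0.05 8.19] twist -0.006 open 0.9982000962439245 F [ 0.6 -0.3 -0.2] t 1.2 gf 0.0
```

View pics/w1.png

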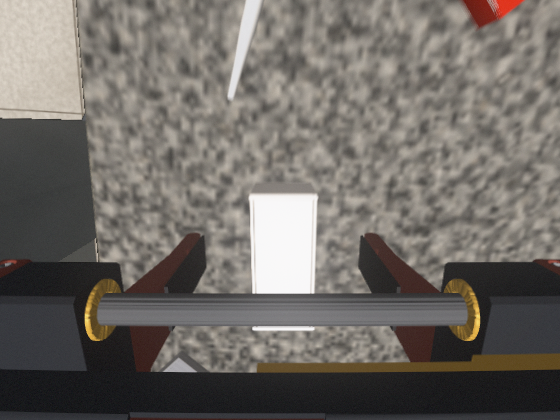

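The wrist view shows the jar centred between the fingers, closed end at about (283,190), nothing in the way and the pipette tip clear at (231,97). I'll descend.

Emit:
{"api": "apply_moves", "payload": {
  "linear": [
    [0, 0, 0],
    [0, 0, 2],
    [0, 0, 4],
    [0, 0, 4],
    [0, 0, 4],
    [0, 0, 4],
    [0, 0, 4],
    [0, 0, 4]
  ],
  "twist": [0, 0, 0, 0, 0, 0, 0, 0],
  "grip": [1, 1, 1, 1, 1, 1, 1, 1]
}}

```text
time_s: 2.05
ee_pos: [401.0, 359.5, 50.8]
eef_rot: [0.0, 0.468, 0.884, 0.001]
wrist_force: [-0.3, 1.1, -0.1]
opening: 1.001
gripper_force: 0.0
```

Run:
```python
from h import *
delta([400.7,358.8,7.5],34.2)
```

```text
tcp [401.  359.5  50.8] yaw 34.2 shift cm [-0.04 -0.08  4.33] twist 0.0 open 1.0014193285426176 F [-0.3  1.1 -0.1] t 2.05 gf 0.0
```

Emit:
{"api": "apply_moves", "payload": {
  "linear": [
    [0, 0, 2],
    [0, 0, 4.3],
    [0, 0, 4.3],
    [0, 0, 4.3],
    [0, 0, 4.3],
    [0, 0, 4.3],
    [0, 0, 4.3],
    [0, 0, 4.3]
  ],
  "twist": [0, 0, 0, 0, 0, 0, 0, 0],
  "grip": [1, 1, 1, 1, 0.4, 0.4, 0.4, 0.4],
  "force": 3.5
}}

```text
time_s: 2.85
ee_pos: [400.9, 359.2, 7.5]
eef_rot: [0.0, 0.468, 0.884, 0.0]
wrist_force: [0.2, 0.3, -0.2]
opening: 0.676
gripper_force: 0.0
```

Emit:
{"api": "apply_moves", "payload": {
  "linear": [
    [0, 0, 0],
    [0, 0, 0],
    [0, 0, -0.5],
    [0, 0, -1],
    [0, 0, -1.5],
    [0, 0, -2],
    [0, 0, -2],
    [0, 0, -2]
  ],
  "twist": [0, 0, 0, 0, 0, 0, 0, 0],
  "grip": [0.4, 0.4, 0.4, 0.4, 0.4, 0.4, 0.4, 0.4]
}}

```text
time_s: 3.65
ee_pos: [400.8, 359.6, 27.4]
eef_rot: [-0.0, 0.468, 0.884, 0.001]
wrist_force: [-0.0, 0.4, 0.4]
opening: 0.59
gripper_force: 3.5
```

Run:
```python
from h import *
delta([400.7,358.8,130],34.2); snap('scene','s2.png')
```

```text
tcp [400.8 359.6  27.4] yaw 34.2 shift cm [ -0.06  -0.05 -10.26] twist 0.0 open 0.5900005415095334 F [-0.   0.4  0.4] t 3.65 gf 3.500063382089138
```

View pics/s2.png

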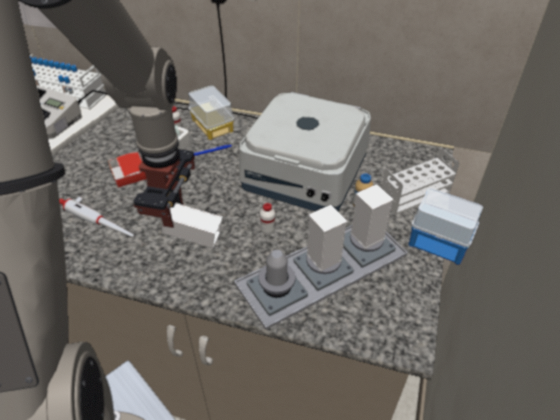

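The jar is held at (195,224), 52 mm between the pads, and its base end is rising while the mouth stays down. I'll keep lifting so it swings.

Emit:
{"api": "apply_moves", "payload": {
  "linear": [
    [0, 0, -1],
    [0, 0, -2],
    [0, 0, -3],
    [0, 0, -4],
    [0, 0, -5],
    [0, 0, -6],
    [0, 0, -7],
    [0, 0, -8]
  ],
  "twist": [0, 0, 0, 0, 0, 0, 0, 0],
  "grip": [0.4, 0.4, 0.4, 0.4, 0.4, 0.4, 0.4, 0.4]
}}

```text
time_s: 4.5
ee_pos: [400.7, 358.9, 108.0]
eef_rot: [-0.0, 0.468, 0.884, 0.0]
wrist_force: [0.1, -1.6, -2.5]
opening: 0.591
gripper_force: 3.5
```

Emit:
{"api": "apply_moves", "payload": {
  "linear": [
    [0, 0, -1],
    [0, 0, -2],
    [0, 0, -2.3],
    [0, 0, -2.3],
    [0, 0, -2.3],
    [0, 0, -2.3],
    [0, 0, -2.3],
    [0, 0, -2.3]
  ],
  "twist": [0, 0, 0, 0, 0, 0, 0, 0],
  "grip": [0.4, 0.4, 0.4, 0.4, 0.4, 0.4, 0.4, 0.4]
}}

```text
time_s: 5.3
ee_pos: [400.6, 358.8, 129.8]
eef_rot: [-0.0, 0.468, 0.884, -0.0]
wrist_force: [0.6, -0.5, -1.8]
opening: 0.592
gripper_force: 3.5
```

Run:
```python
from h import *
delta([400.7,358.8,130],34.2)
s=snap('scene','s3.png'); P=cloud(s)
d=np.array([.562,-.827]);hsv=cv2.cvtColor(s['image'],cv2.COLOR_RGB2HSV)
w=(hsv[...,2]>130)&(hsv[...,1]<40); yy,xx=np.mgrid[:420,:560]
m=w&(xx>130)&(xx<260)&(yy>140)&(yy<270)&(P[...,2]>8)
Q=P[m]; a=(Q[:,:2]-[400.8,359.6])@d; n=(Q[:,:2]-[400.8,359.6])@[.827,.562]
k=(abs(n)<60)&(abs(a)<130); print(k.sum(),np.percentile(a[k],[1,50,99]).round(),np.percentile(Q[k,2],[1,50,99]).round())
cv2.imwrite('pics/s3.png',cv2.resize(s['image'][100:300,80:330],None,fx=3,fy=3)[:,:,::-1])
```

```text
tcp [400.6 358.8 129.8] yaw 34.2 shift cm [-0.    0.01 -0.02] twist 0.0 open 0.5920250631196777 F [ 0.6 -0.5 -1.8] t 5.3 gf 3.4999221190810204
1775 [-36.  33.  82.] [ 74. 130. 178.]
```

View pics/s3.png

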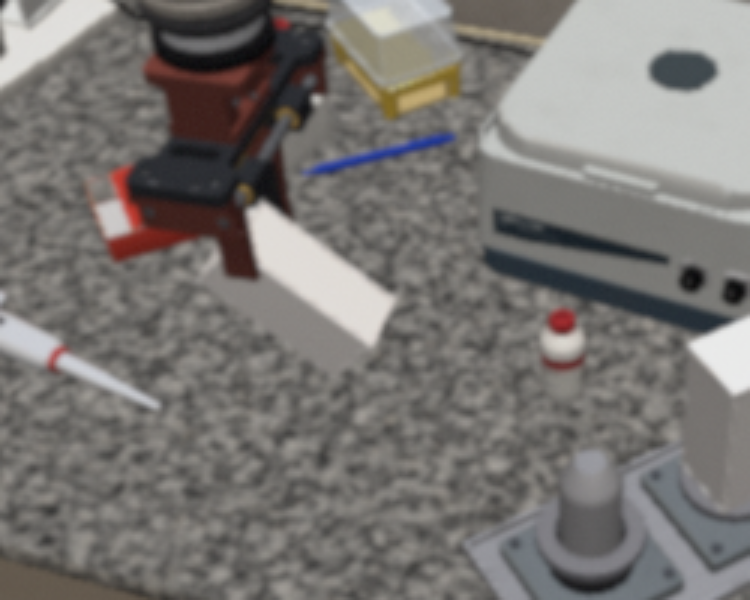

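The jar stopped at about 43° below horizontal, held by pad friction: its far corner is at (372,345) in the crop. I'll finish the swing by pushing its front face lightly against the rigid peg. First I move to a start pose beside the peg.

Run:
```python
from h import *
delta([454.9,230,156],0)
```

```text
tcp [400.6 358.9 129.8] yaw 34.2 shift cm [-13.71  -2.76  -2.62] twist 0.597 open 0.5886325383741814 F [-0.7  0.1 -1.3] t 5.35 gf 3.5000191256403923
```

Emit:
{"api": "apply_moves", "payload": {
  "linear": [
    [-1, -0.2, -1],
    [-3, -0.6, -2],
    [-5, -1, -2.62],
    [-7, -1.4, -2.62],
    [-9, -1.8, -2.62],
    [-11, -2.2, -2.62],
    [-13, -2.6, -2.62],
    [-13.71, -2.76, -2.62]
  ],
  "twist": [0.05, 0.13, 0.22, 0.31, 0.4, 0.49, 0.57, 0.597],
  "grip": [0.4, 0.4, 0.4, 0.4, 0.4, 0.4, 0.4, 0.4]
}}

```text
time_s: 6.15
ee_pos: [455.7, 227.9, 156.3]
eef_rot: [0.0, 0.709, 0.705, -0.0]
wrist_force: [-0.1, -0.8, -0.6]
opening: 0.593
gripper_force: 3.5
```

Emit:
{"api": "apply_moves", "payload": {
  "linear": [
    [0, 0, 0],
    [0, 0, 0],
    [0, 0, 0],
    [-0.5, 0, 0],
    [-1, 0, 0],
    [-1.5, 0, 0],
    [-2, 0, 0],
    [-2, 0, 0]
  ],
  "twist": [0, 0, 0, 0, 0, 0, 0, 0],
  "grip": [0.4, 0.4, 0.4, 0.4, 0.4, 0.4, 0.4, 0.4]
}}

```text
time_s: 6.95
ee_pos: [455.0, 209.0, 156.3]
eef_rot: [0.0, 0.708, 0.707, -0.0]
wrist_force: [-0.8, -0.3, -1.7]
opening: 0.59
gripper_force: 3.5
```

```bash
cat >> h.py <<'E'
def tilt(name,save=None):
    """jar face points in the y-z plane, relative to the pinch"""
    s=snap(name,save); P=cloud(s); p,q,_=tcp(); g=p+[0,0,18.7]
    hsv=cv2.cvtColor(s['image'],cv2.COLOR_RGB2HSV); w=(hsv[...,1]<45)&(hsv[...,2]>110)
    D=P-g; m=w&(abs(D[...,0])<30)&(abs(D[...,1])<125)&(D[...,2]<32)&(D[...,2]>-115)&(D[...,1]>-140)
    return D,m,s
E
python3 - <<'E'
from h import *
delta([454.9,123.7,156],0)
D,m,s=tilt('scene'); 
cv2.imwrite('pics/s4.png',cv2.resize(s['image'][120:320,170:420],None,fx=3,fy=3)[:,:,::-1])
Q=D[m]; print(len(Q),np.percentile(Q,[2,50,98],axis=0).round())
E
```

```text
tcp [455.  209.  156.3] yaw -0.1 shift cm [-8.53  0.    0.03] twist -0.001 open 0.5900463695442104 F [-0.8 -0.3 -1.7] t 6.95 gf 3.4998520463705063
2072 [[ -29. -112.  -69.]
 [ -11.  -33.  -19.]
 [  23.   23.   28.]]
```

View pics/s4.png

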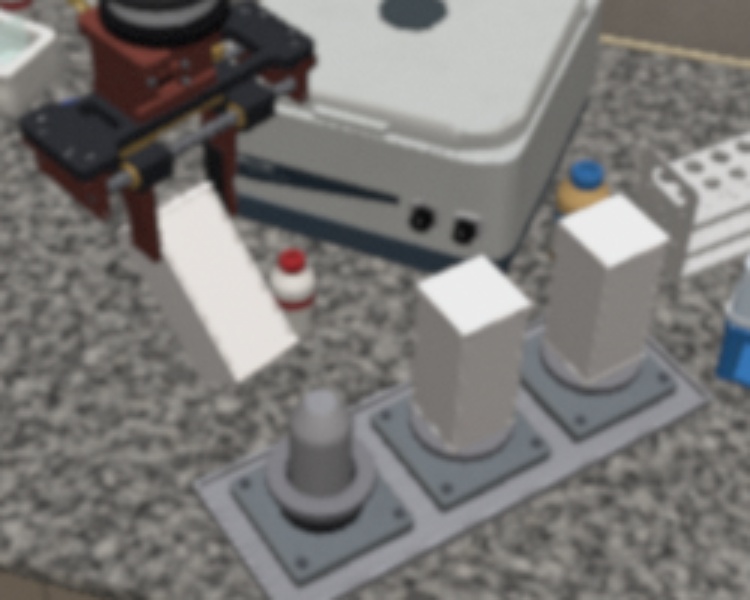

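The jar is held with its mouth at about (265,362) in the crop, pointing towards the peg and still tilted about 45°. I'll push its front face against the peg.

Emit:
{"api": "apply_moves", "payload": {
  "linear": [
    [-0.8, 0, 0],
    [-1.6, 0, 0],
    [-2.4, 0, 0],
    [-3.2, 0, 0],
    [-4, 0, 0],
    [-4.6, 0, 0],
    [-5.2, 0, 0],
    [-5.2, 0, 0]
  ],
  "twist": [0, 0, 0, 0, 0, 0, 0, 0],
  "grip": [0.4, 0.4, 0.4, 0.4, 0.4, 0.4, 0.4, 0.4]
}}

```text
time_s: 7.8
ee_pos: [455.4, 158.0, 156.7]
eef_rot: [-0.0, 0.707, 0.707, 0.001]
wrist_force: [0.0, 3.3, 2.2]
opening: 0.594
gripper_force: 3.5
```

Emit:
{"api": "apply_moves", "payload": {
  "linear": [
    [-0.6, 0, 0],
    [-1.2, 0, 0],
    [-1.8, 0, 0],
    [-2.3, 0, 0],
    [-2.7, 0, 0],
    [-3.0, 0, 0],
    [-3.2, 0, 0],
    [-3.2, 0, 0]
  ],
  "twist": [0, 0, 0, 0, 0, 0, 0, 0],
  "grip": [0.4, 0.4, 0.4, 0.4, 0.4, 0.4, 0.4, 0.4]
}}

```text
time_s: 8.6
ee_pos: [454.9, 125.7, 156.2]
eef_rot: [0.0, 0.707, 0.707, -0.0]
wrist_force: [-0.1, 3.5, 3.3]
opening: 0.582
gripper_force: 3.5
```

Run:
```python
from h import *
delta([454.9,123.7,156],0)
D,m,s=tilt('scene'); 
cv2.imwrite('pics/s5.png',cv2.resize(s['image'][120:320,170:420],None,fx=3,fy=3)[:,:,::-1])
```

```text
tcp [454.9 125.7 156.2] yaw -0.0 shift cm [-0.2   0.    0.02] twist -0.0 open 0.5824102229650008 F [-0.1  3.5  3.3] t 8.6 gf 3.495737202465534
```

View pics/s5.png

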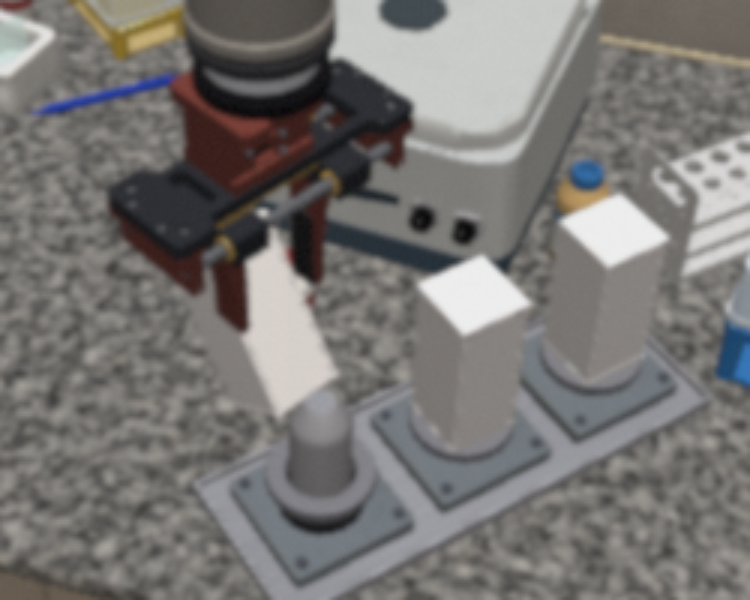

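The mouth edge now sits at the peg tip, (310,390) in the crop, and the jar is steeper but not vertical. I'll measure the front face from depth to see whether it slipped in the pads.

```bash
cat >> h.py <<'E'
def fit(D,s,poly,o=(170,120),k=3):
    m=np.zeros((420,560),np.uint8); cv2.fillPoly(m,[np.round(np.array(poly)/k+o).astype(np.int32)],1)
    Q=D[(m>0)&np.isfinite(D[...,0])]; 
    for _ in range(4):
        c=Q.mean(0); n=np.linalg.svd(Q-c)[2][2]; r=(Q-c)@n; Q=Q[abs(r)<max(2*r.std(),1)]
    n*=np.sign(n[np.argmax(abs(n))]); return c.round(1),n.round(3),len(Q),r.std().round(2),Q
E
python3 - <<'E'
from h import *
D,m,s=tilt('scene')
c,n,k,r,Q=fit(D,s,[(262,255),(285,255),(328,368),(290,402)])
print('front face rel. pinch',c,n,k,r,'dist pinch to face',abs(c@n))
c2,n2,k,r,_=fit(D,s,[(205,310),(225,330),(275,408),(240,395)]); print('side',c2,n2,k,r)
print(Q[Q[:,2].argsort()[[0,5,10]]].round(1))
# lowest/forward extents along the axis
a=np.array([0,-abs(n[2]),-abs(n[1])]); 
hsv=cv2.cvtColor(s['image'],cv2.COLOR_RGB2HSV); w=(hsv[...,1]<45)&(hsv[...,2]>150)
T=D[w&(abs((D-c)@n)<4)&(abs(D[...,0])<30)]; print('axis extents',len(T),np.percentile(T@a,[0,1,99,100]).round(1))
E
```

```text
front face rel. pinch [  8.8  -9.1 -19.5] [-0.05   0.839 -0.541] 502 1.18 dist pinch to face 2.474600000000001
side [-27.4   2.4 -36.9] [ 1.    -0.002  0.004] 181 0.49
[[-13.8 -31.8 -54. ]
 [ 11.3 -29.8 -52.3]
 [-11.9 -29.7 -51.5]]
axis extents 1106 [-56.2 -35.7 198.6 201.8]
```

The front face is 57° below horizontal, but the jar slid in the pads and is now held near its edge. I'll back away, set the rear rim edge on the bench, and carry the grip forward along the arc that turns the jar upright.

Emit:
{"api": "apply_moves", "payload": {
  "linear": [
    [0, 0, 0],
    [0.4, 0, 0],
    [1, 0, 0],
    [2, -0.3, 0],
    [3.2, -0.6, 0],
    [4.6, -0.9, 0],
    [6, -1.2, 0],
    [7.4, -1.5, 0]
  ],
  "twist": [0, 0, 0, 0, 0, 0, 0, 0],
  "grip": [0.4, 0.4, 0.4, 0.4, 0.4, 0.4, 0.4, 0.4],
  "force": 6
}}

```text
time_s: 9.5
ee_pos: [439.6, 201.5, 156.3]
eef_rot: [-0.0, 0.707, 0.707, 0.0]
wrist_force: [-0.1, 0.4, 0.2]
opening: 0.401
gripper_force: 0.0
```

Emit:
{"api": "apply_moves", "payload": {
  "linear": [
    [1.4, -0.3, 0],
    [2.8, -0.6, 1],
    [4.2, -1, 2],
    [5.6, -1, 3.5],
    [7, -1, 5],
    [8.4, -1, 6.5],
    [9.4, -1, 8],
    [9.6, -1, 8]
  ],
  "twist": [0, 0, 0, 0, 0, 0, 0, 0],
  "grip": [0.4, 0.4, 0.4, 0.4, 0.4, 0.4, 0.4, 0.4]
}}

```text
time_s: 10.3
ee_pos: [427.9, 296.6, 73.6]
eef_rot: [-0.0, 0.706, 0.708, -0.002]
wrist_force: [-0.1, 0.3, 0.4]
opening: 0.401
gripper_force: 0.0
```

Run:
```python
from h import *
delta([430,296,62],0)
D,m,s=tilt('scene'); 
cv2.imwrite('pics/s6.png',cv2.resize(s['image'][120:320,120:370],None,fx=3,fy=3)[:,:,::-1])
g=D+tcp()[0]+[0,0,18.7]
hsv=cv2.cvtColor(s['image'],cv2.COLOR_RGB2HSV); w=(hsv[...,1]<45)&(hsv[...,2]>140)&(g[...,2]>6)&(abs(D[...,0])<34)&(abs(D[...,1])<80)&(D[...,2]<-20)
Q=D[w]; print(len(Q)); print('low z',np.percentile(Q[:,2],[0,2,5]),'y',np.percentile(Q[:,1],[2,98]))
```

```text
tcp [427.9 296.6  73.6] yaw 0.1 shift cm [-0.06  0.21  1.16] twist 0.002 open 0.40071002817011353 F [-0.1  0.3  0.4] t 10.3 gf 0.0
184
low z [-48.14031308 -43.51391466 -43.03856783] y [-79.22313765 -45.99965215]
```

View pics/s6.png

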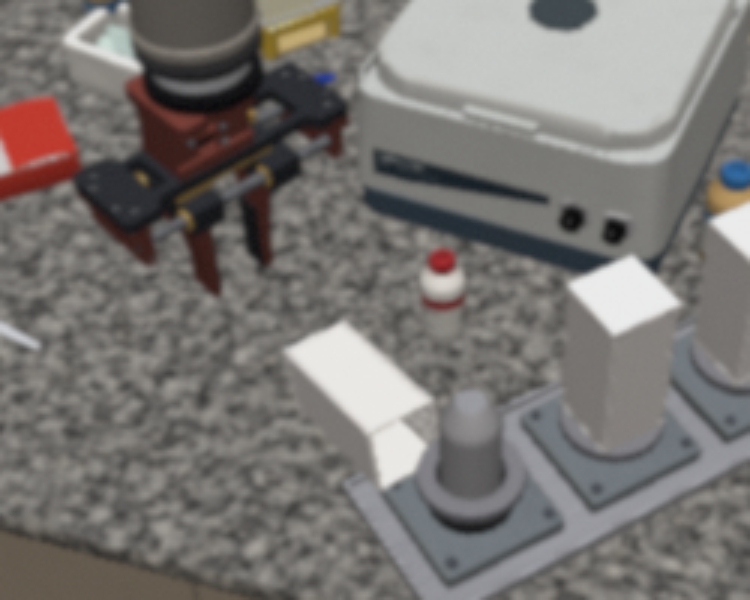

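The grip was too slack and the jar dropped. It now lies near (360,400) in the crop with its mouth by the peg, and the other jars are untouched. That was my last picture view, so from here I use numbers only. I'll measure where it lies.

```bash
cat >> h.py <<'E'
def wpts(name,box,zlo,vmin=150):
    s=snap(name); P=cloud(s); hsv=cv2.cvtColor(s['image'],cv2.COLOR_RGB2HSV)
    m=(hsv[...,1]<45)&(hsv[...,2]>vmin)&(P[...,2]>zlo)&(P[...,0]>box[0])&(P[...,0]<box[1])&(P[...,1]>box[2])&(P[...,1]<box[3])
    k,l,st,_=cv2.connectedComponentsWithStats(m.astype(np.uint8)); i=1+st[1:,4].argmax()
    return P[l==i],s,l==i
def pfit(Q):
    for _ in range(5):
        c=Q.mean(0); n=np.linalg.svd(Q-c)[2][2]; r=(Q-c)@n; Q=Q[abs(r)<max(2*r.std(),1.5)]
    return c,n*np.sign(n[2]),r.std(),Q
E
python3 - <<'E'
from h import *
for nm in('top','scene'):
    Q,s,m=wpts(nm,(380,540,100,300),20,175); print(nm,len(Q),np.percentile(Q,[1,50,99],axis=0).round(1).tolist())
    c,n,r,T=pfit(Q); print('plane',c.round(1),n.round(3),r.round(2),len(T))
    rc=cv2.minAreaRect(T[:,:2].astype(np.float32)); b=cv2.boxPoints(rc); print(rc); 
    for p in b: print(p.round(1), round(c[2]-((p-c[:2])@n[:2])/n[2],1))
    Q,s,m=wpts(nm,(500,800,-20,140),130); print('jars z',len(Q))
E
```

```text
top 1364 [[418.5, 124.1, 25.0], [447.8, 187.4, 62.9], [477.9, 247.6, 75.8]]
plane [448.2 189.9  63.4] [0.03  0.199 0.98 ] 1.16 1172
((448.47137451171875, 191.15774536132812), (116.689697265625, 51.580078125), 81.95990753173828)
[414.8 137. ] 75.2
[465.8 129.8] 75.1
[482.2 245.3] 51.2
[431.1 252.5] 51.3
jars z 717
scene 891 [[415.6, 132.2, 51.2], [445.3, 186.7, 64.0], [475.2, 248.1, 76.2]]
plane [445.5 188.9  63.7] [0.028 0.199 0.98 ] 0.94 780
((446.5684509277344, 191.2137451171875), (117.6897201538086, 52.019229888916016), 81.36798095703125)
[412.  136.9] 75.2
[463.5 129.1] 75.3
[481.1 245.5] 51.2
[429.7 253.3] 51.0
jars z 574
```

Run:
```python
from h import *
s=snap('top'); P=cloud(s); h=cv2.cvtColor(s['image'],cv2.COLOR_RGB2HSV)
yy,xx=np.mgrid[:420,:560]
m=((h[...,0]<10)|(h[...,0]>170))&(h[...,1]>130)&(abs(xx-273)<15)&(abs(yy-202)<15)
print('bottle cap',m.sum(),np.nanmedian(P[m],axis=0).round(1)); m=(P[...,2]>15)&(abs(xx-273)<15)&(abs(yy-202)<15); print(np.nanmin(P[m],0).round(),np.nanmax(P[m],0).round())
delta([453,231.8,60],-8.1)
```

```text
bottle cap 60 [559.5 224.7  77.3]
[543. 208.  17.] [575. 242.  82.]
tcp [430.4 295.7  76.9] yaw -0.1 shift cm [-6.39  2.26  1.69] twist 0.14 open 0.39663570929923025 F [ 0.1 -0.8  0.2] t 10.6 gf 0.0
```

Emit:
{"api": "apply_moves", "payload": {
  "linear": [
    [-1, 0.3, 0],
    [-2.5, 0.8, 0],
    [-4.5, 1.5, 0],
    [-6.4, 2.26, 0],
    [-6.4, 2.26, 0],
    [-6.4, 2.26, 0],
    [-6.4, 2.26, 1.5],
    [-6.4, 2.26, 1.5]
  ],
  "twist": [0.03, 0.07, 0.11, 0.14, 0.14, 0.14, 0.14, 0.14],
  "grip": [0.95, 0.95, 0.95, 0.95, 0.95, 0.95, 0.95, 0.95],
  "force": 3
}}

```text
time_s: 11.4
ee_pos: [451.4, 232.2, 60.1]
eef_rot: [-0.0, 0.754, 0.656, -0.001]
wrist_force: [0.7, 0.4, -0.7]
opening: 0.947
gripper_force: 0.0
```

Run:
```python
from h import *
delta([453.1,231.6,10],-8.1)
```

```text
tcp [451.4 232.2  60.1] yaw -8.0 shift cm [-0.03  0.19  5.01] twist 0.003 open 0.9473097542380754 F [ 0.7  0.4 -0.7] t 11.4 gf 0.0
```

Emit:
{"api": "apply_moves", "payload": {
  "linear": [
    [0, 0.1, 2],
    [0, 0.1, 4],
    [0, 0.1, 5],
    [0, 0.1, 5],
    [0, 0.1, 5],
    [0, 0.1, 5],
    [0, 0.1, 5],
    [0, 0.1, 5]
  ],
  "twist": [0, 0, 0, 0, 0, 0, 0, 0],
  "grip": [0.95, 0.95, 0.95, 0.95, 0.4, 0.4, 0.4, 0.4]
}}

```text
time_s: 12.2
ee_pos: [453.9, 232.2, 11.8]
eef_rot: [-0.0, 0.755, 0.656, 0.001]
wrist_force: [-0.1, -0.7, 0.4]
opening: 0.624
gripper_force: 0.0
```

Emit:
{"api": "apply_moves", "payload": {
  "linear": [
    [0, 0, 0],
    [0, 0, 0],
    [0, 0, 0],
    [0.5, 0, -0.3],
    [1.5, 0, -1],
    [3, 0, -2],
    [4.5, 0, -3.5],
    [6, 0, -5]
  ],
  "twist": [0, 0, 0, 0, 0, 0, 0, 0],
  "grip": [0.4, 0.4, 0.4, 0.4, 0.4, 0.4, 0.4, 0.4]
}}

```text
time_s: 13.0
ee_pos: [461.6, 292.6, 61.9]
eef_rot: [0.0, 0.755, 0.656, -0.0]
wrist_force: [0.3, 0.7, -1.4]
opening: 0.59
gripper_force: 3.0
```

Emit:
{"api": "apply_moves", "payload": {
  "linear": [
    [0.5, 0, -2],
    [0.5, 0, -4],
    [0.5, 0, -6],
    [0.5, 0, -8],
    [0.5, 0, -8],
    [0.5, 0, -8],
    [0.5, 0, -8],
    [0.5, 0, -8]
  ],
  "twist": [0, 0, 0, 0, 0, 0, 0, 0],
  "grip": [0.4, 0.4, 0.4, 0.4, 0.4, 0.4, 0.4, 0.4]
}}

```text
time_s: 13.8
ee_pos: [461.9, 295.9, 140.1]
eef_rot: [0.0, 0.755, 0.656, -0.001]
wrist_force: [-0.2, 0.2, -1.6]
opening: 0.591
gripper_force: 3.0
```

```bash
cat >> h.py <<'E'
def held(nm='scene',vmin=165,r=120):
    """largest bright face of the held jar: plane, and corners in (along, normal) about the pinch"""
    p,q,st=tcp(); g=p+[0,0,18.7]; M=R.from_quat(np.r_[q[1:],q[0]]).as_matrix(); d=-M[:,0]
    Q,s,m=wpts(nm,(g[0]-60,g[0]+60,g[1]-r,g[1]+50),12,vmin)
    c,n,sd,T=pfit(Q); D=T-g; fw=D@d; z=D[:,2]
    nf,nz=n@d,n[2]; n2=np.array([nf,nz])/np.hypot(nf,nz); ax=np.array([n2[1],-n2[0]])
    F=np.c_[fw,z]; al=F@ax; no=F@n2
    print(nm,len(Q),len(T),'sd',sd.round(2),'n',n.round(3),'face angle below horiz',np.degrees(np.arctan2(-ax[1],ax[0])).round(1),'along',np.percentile(al,[1,99]).round(1),'normal dist',no.mean().round(1),'lateral',np.percentile(D@M[:,1],[1,99]).round(1))
E
python3 - <<'E'
from h import *
delta([453.1,231.6,10],-8.1); held(); held('top')
E
```

```text
tcp [461.9 295.9 140.1] yaw -8.0 shift cm [-6.47  0.04 13.02] twist 0.001 open 0.5910570960677444 F [-0.2  0.2 -1.6] t 13.8 gf 2.9997770860791206
scene 1352 1135 sd 1.38 n [-0.118 -0.87   0.479] face angle below horiz 61.4 along [-27.6  90.6] normal dist 9.1 lateral [-26.8  22.7]
top 365 318 sd 0.69 n [-0.064 -0.029  0.998] face angle below horiz 2.2 along [22.4 44.8] normal dist 413.5 lateral [-14.4   4.8]
```

The jar now hangs 61° below horizontal. With its rear rim edge on the bench, a forward drag will turn it upright. I'll lower it gently to contact first.

Emit:
{"api": "apply_moves", "payload": {
  "linear": [
    [0, 0, 0.5],
    [0, 0, 1.5],
    [0, 0, 2.5],
    [0, 0, 3.5],
    [0, 0, 4.5],
    [0, 0, 5.2],
    [0, 0, 5.6],
    [0, 0, 5.8]
  ],
  "twist": [0, 0, 0, 0, 0, 0, 0, 0],
  "grip": [0.4, 0.4, 0.4, 0.4, 0.4, 0.4, 0.4, 0.4],
  "force": 3.5
}}

```text
time_s: 14.7
ee_pos: [462.5, 296.2, 82.8]
eef_rot: [0.0, 0.755, 0.656, -0.0]
wrist_force: [-0.4, 0.4, -2.0]
opening: 0.592
gripper_force: 3.5
```

Run:
```python
from h import *
delta([461.9,295.9,81.8],-8.1); held()
```

```text
tcp [462.5 296.2  82.8] yaw -8.0 shift cm [-0.03 -0.06  0.1 ] twist 0.001 open 0.5924218346462035 F [-0.4  0.4 -2. ] t 14.7 gf 3.499784991145134
scene 1253 1062 sd 1.47 n [-0.119 -0.873  0.473] face angle below horiz 61.8 along [-27.8  90.8] normal dist 9.4 lateral [-26.6  22.7]
```

Emit:
{"api": "apply_moves", "payload": {
  "linear": [
    [0, 0, 0.2],
    [-0.5, 0, 0.25],
    [-1, 0, 0.25],
    [-1.6, 0, 0.3],
    [-2.2, 0, 0.35],
    [-2.7, 0, 0.45],
    [-3.2, 0, 0.55],
    [-3.7, 0, 0.7]
  ],
  "twist": [0, 0, 0, 0, 0, 0, 0, 0],
  "grip": [0.4, 0.4, 0.4, 0.4, 0.4, 0.4, 0.4, 0.4]
}}

```text
time_s: 15.55
ee_pos: [457.5, 258.9, 76.2]
eef_rot: [0.0, 0.755, 0.656, -0.0]
wrist_force: [-0.1, -0.5, 2.8]
opening: 0.594
gripper_force: 3.5
```

Run:
```python
from h import *
delta([461.9,295.9,81.8],-8.1); held()
```

```text
tcp [457.5 258.9  76.2] yaw -8.0 shift cm [ 3.72 -0.08 -0.57] twist 0.001 open 0.5938653524911376 F [-0.1 -0.5  2.8] t 15.55 gf 3.5003282502293587
scene 239 191 sd 0.84 n [0.023 0.17  0.985] face angle below horiz -9.9 along [-42.2   7. ] normal dist 32.0 lateral [-19.9  23.3]
```

The base face is now only 10° from level, so I'll continue the drag a little.

Emit:
{"api": "apply_moves", "payload": {
  "linear": [
    [-0.4, 0, 0.1],
    [-0.8, 0, 0.2],
    [-1.2, 0, 0.3],
    [-1.5, 0, 0.4],
    [-1.8, 0, 0.5],
    [-1.9, 0, 0.5],
    [-1.9, 0, 0.5],
    [-1.9, 0, 0.5]
  ],
  "twist": [0, 0, 0, 0, 0, 0, 0, 0],
  "grip": [0.4, 0.4, 0.4, 0.4, 0.4, 0.4, 0.4, 0.4]
}}

```text
time_s: 16.4
ee_pos: [454.7, 240.8, 71.2]
eef_rot: [-0.0, 0.755, 0.656, -0.0]
wrist_force: [0.4, 0.6, -3.0]
opening: 0.594
gripper_force: 3.5
```

Run:
```python
from h import *
delta([461.9,295.9,81.8],-8.1); held(); held(vmin=110)
```

```text
tcp [454.7 240.8  71.2] yaw -8.0 shift cm [ 5.56 -0.05 -1.06] twist 0.001 open 0.593767753690785 F [ 0.4  0.6 -3. ] t 16.4 gf 3.4998926147818565
scene 251 216 sd 1.09 n [0.007 0.01  1.   ] face angle below horiz -0.6 along [-39.2   3.3] normal dist 31.2 lateral [-20.6  23.1]
scene 1229 883 sd 3.98 n [-0.202 -0.978  0.053] face angle below horiz 87.0 along [-33.4  76.8] normal dist 0.0 lateral [-28.2  23.1]
```

The jar stands upright on the bench, base level at z = 121. I'll release it and recentre for a firm grip.

Emit:
{"api": "apply_moves", "payload": {
  "linear": [
    [0, 0, 0],
    [0, 0, 0],
    [0, 0, 0],
    [0, 0, 0],
    [0, 0, 0],
    [0, 0, 0],
    [0, 0, 0],
    [0, 0, 0]
  ],
  "twist": [0, 0, 0, 0, 0, 0, 0, 0],
  "grip": [0.65, 0.75, 0.85, 0.95, 0.95, 0.95, 0.95, 0.95]
}}

```text
time_s: 17.3
ee_pos: [454.8, 240.8, 71.2]
eef_rot: [-0.0, 0.755, 0.656, -0.0]
wrist_force: [0.5, -0.5, -1.0]
opening: 0.95
gripper_force: 0.0
```

Run:
```python
from h import *
held()
for nm in('scene','top'):
    Q,s,m=wpts(nm,(400,510,200,330),112,150)
    if len(Q)<30: print(nm,len(Q)); continue
    z=np.median(Q[:,2]); X=plane(s,np.argwhere(m)[:,::-1],120.)[:,:2].astype(np.float32); print(nm,len(Q),z.round(1),cv2.minAreaRect(X), cv2.boxPoints(cv2.minAreaRect(X)).round(1).tolist())
delta([458,259,71],-8.1)
```

```text
scene 374 329 sd 1.21 n [-0.011 -0.002  1.   ] face angle below horiz 0.2 along [-39.1   4.5] normal dist 29.9 lateral [-27.6  23.4]
scene 392 119.7 ((454.0002746582031, 257.39324951171875), (49.05570602416992, 53.42155456542969), 81.7101058959961) [[424.0, 237.0], [476.8999938964844, 229.3000030517578], [484.0, 277.79998779296875], [431.1000061035156, 285.5]]
top 375 472.7 ((540.3533935546875, 271.322509765625), (22.2772274017334, 87.26057434082031), 22.126352310180664) [[513.5999755859375, 307.5], [546.5, 226.6999969482422], [567.0999755859375, 235.10000610351562], [534.2000122070312, 315.8999938964844]]
tcp [454.8 240.8  71.2] yaw -8.0 shift cm [1.84 0.06 0.02] twist 0.001 open 0.9457487951480942 F [-0.7  1.2  0.2] t 17.45 gf 0.0
```

Emit:
{"api": "apply_moves", "payload": {
  "linear": [
    [0.5, 0, 0],
    [1.2, 0, 0],
    [2, 0, 0],
    [2, 0, 0],
    [2, 0, 0],
    [2, 0, 0],
    [2, 0, 0],
    [2, 0, 0]
  ],
  "twist": [0, 0, 0, 0, 0, 0, 0, 0],
  "grip": [0.95, 0.95, 0.95, 0.95, 0.4, 0.4, 0.4, 0.4],
  "force": 20
}}

```text
time_s: 18.25
ee_pos: [457.6, 260.3, 71.2]
eef_rot: [-0.0, 0.755, 0.656, -0.0]
wrist_force: [-0.0, -1.1, -0.1]
opening: 0.624
gripper_force: 0.0
```

Emit:
{"api": "apply_moves", "payload": {
  "linear": [
    [0, 0, 0],
    [0, 0, 0],
    [0, 0, 0],
    [0, 0, -1],
    [0, 0, -3],
    [0, 0, -6],
    [0, 0, -9],
    [0, 0, -12]
  ],
  "twist": [0, 0, 0, 0, 0, 0, 0, 0],
  "grip": [0.4, 0.4, 0.4, 0.4, 0.4, 0.4, 0.4, 0.4]
}}

```text
time_s: 19.05
ee_pos: [457.4, 260.3, 192.9]
eef_rot: [0.0, 0.755, 0.656, -0.0]
wrist_force: [0.9, 0.9, -1.4]
opening: 0.593
gripper_force: 20.0
```

Emit:
{"api": "apply_moves", "payload": {
  "linear": [
    [0, 0, -1],
    [0, 0, -2.5],
    [0, 0, -2.5],
    [0, 0, -2.5],
    [0, 0, -2.5],
    [0, 0, -2.5],
    [0, 0, -2.5],
    [0, 0, -2.5]
  ],
  "twist": [0, 0, 0, 0, 0, 0, 0, 0],
  "grip": [0.4, 0.4, 0.4, 0.4, 0.4, 0.4, 0.4, 0.4]
}}

```text
time_s: 19.85
ee_pos: [457.5, 260.5, 215.9]
eef_rot: [0.0, 0.755, 0.656, -0.0]
wrist_force: [0.4, -0.2, -1.7]
opening: 0.587
gripper_force: 20.0
```

Run:
```python
from h import *
held(); 
p,q,st=tcp(); g=p+[0,0,18.7]
for nm in ('scene','wrist'):
    s=snap(nm); P=cloud(s); D=P-g; hsv=cv2.cvtColor(s['image'],cv2.COLOR_RGB2HSV)
    m=(hsv[...,1]<45)&(hsv[...,2]>90)&(abs(D[...,0])<45)&(abs(D[...,1])<45)&(D[...,2]<-25)&(D[...,2]>-100)
    Q=D[m]; print(nm,len(Q)); 
    if len(Q)<50: continue
    M=R.from_quat(np.r_[q[1:],q[0]]).as_matrix(); d=-M[:,0]; fw=Q@d; lat=Q@M[:,1]
    print('fw',np.percentile(fw,[1,50,99]).round(1),'lat',np.percentile(lat,[1,50,99]).round(1),'z',np.percentile(Q[:,2],[1,99]).round(1))
    F=Q[(fw>15)&(abs(lat)<20)]
    if len(F)>40: 
        c,n,sd,T=pfit(F); print('front face n.d,n.lat,n.z',(n@d).round(3),(n@M[:,1]).round(3),n[2].round(3),'dist',(c@d).round(2),len(T),sd.round(2))
    F=Q[lat<-18]
    if len(F)>40: 
        c,n,sd,T=pfit(F); print('side face',(n@d).round(3),(n@M[:,1]).round(3),n[2].round(3),'dist',(c@M[:,1]).round(2),len(T),sd.round(2))
delta([454.9,80.7,200],-8.1)
```

```text
scene 444 382 sd 0.87 n [ 0.013 -0.009  1.   ] face angle below horiz 0.5 along [-28.7  23.9] normal dist 30.1 lateral [-26.8  24.3]
scene 835
fw [-26.1  22.2  25.5] lat [-28.7 -13.8  22.8] z [-89.9 -25.5]
front face n.d,n.lat,n.z -1.0 0.011 0.001 dist 22.87 409 1.0
side face -0.01 1.0 0.001 dist -27.65 271 0.7
wrist 1167
fw [-27.7 -27.1 -26.1] lat [-25.8  -0.7  24.5] z [-90.6 -25.7]
side face -0.999 -0.048 0.001 dist -22.18 186 0.31
tcp [457.6 260.6 216.2] yaw -8.0 shift cm [-17.85   2.25   1.62] twist 0.001 open 0.5889456749427939 F [ 0.7  0.4 -2. ] t 20.0 gf 19.9994757771492
```

The jar is held upright, with all faces within 1° and the gripper 30 mm below the top. It sits about 2 mm behind the pinch point. I'll cross-check the peg in the scene view, the one that measured the jar, and move over it.

Run:
```python
from h import *
s=snap('scene'); print(plane(s,[[277,253],[277.5,253]],125.5).round(1))
g=cv2.cvtColor(s['image'],cv2.COLOR_RGB2GRAY); P=cloud(s); yy,xx=np.mgrid[:420,:560]
m=(abs(xx-277)<25)&(abs(yy-268)<30)&(P[...,2]>64)&(P[...,2]<98)
Q=P[m]; Q=Q[np.hypot(Q[:,0]-455,Q[:,1]-80)<32]; A=np.c_[2*Q[:,:2],np.ones(len(Q))]; b=(Q[:,:2]**2).sum(1)
# centre with known radius 21
from scipy.optimize import least_squares
r=least_squares(lambda c:np.hypot(Q[:,0]-c[0],Q[:,1]-c[1])-21,[455,80],loss='soft_l1'); print('cyl fit scene',len(Q),r.x.round(1),np.abs(r.fun).mean())
delta([454.6,78.7,216],-8.1)
```

```text
[[453.8  80.1 125.5]
 [454.5  79.4 125.5]]
cyl fit scene 220 [453.5  82.1] 0.6271607216330688
tcp [457.6 260.6 216.2] yaw -8.0 shift cm [-18.06   2.24   0.02] twist 0.001 open 0.5952349076949924 F [ 0.   0.2 -1.3] t 20.05 gf 19.999407827854156
```

Emit:
{"api": "apply_moves", "payload": {
  "linear": [
    [-1, 0.1, 0],
    [-3, 0.4, 0],
    [-6, 0.8, 0],
    [-9, 1.2, 0],
    [-12, 1.6, 0],
    [-14, 1.9, 0],
    [-15, 2, 0],
    [-15, 2, 0]
  ],
  "twist": [0, 0, 0, 0, 0, 0, 0, 0],
  "grip": [0.4, 0.4, 0.4, 0.4, 0.4, 0.4, 0.4, 0.4]
}}

```text
time_s: 20.85
ee_pos: [456.3, 107.2, 216.4]
eef_rot: [-0.0, 0.756, 0.655, 0.0]
wrist_force: [-1.0, 0.6, -1.4]
opening: 0.593
gripper_force: 20.0
```

Emit:
{"api": "apply_moves", "payload": {
  "linear": [
    [-1, 0.1, 0],
    [-2, 0.2, 0],
    [-3.05, 0.24, 0],
    [-3.05, 0.24, 0],
    [-3.05, 0.24, 0],
    [-3.05, 0.24, 0],
    [-3.05, 0.24, 0],
    [-3.05, 0.24, 0]
  ],
  "twist": [0, 0, 0, 0, 0, 0, 0, 0],
  "grip": [0.4, 0.4, 0.4, 0.4, 0.4, 0.4, 0.4, 0.4]
}}

```text
time_s: 21.65
ee_pos: [454.6, 79.1, 216.2]
eef_rot: [-0.0, 0.755, 0.656, -0.0]
wrist_force: [-0.1, 0.4, -2.1]
opening: 0.589
gripper_force: 20.0
```

Run:
```python
from h import *
p,q,st=tcp(); g=p+[0,0,18.7]; M=R.from_quat(np.r_[q[1:],q[0]]).as_matrix()
held(r=60); delta([454.6,78.7,216],-8.1)
s=snap('scene'); P=cloud(s); hsv=cv2.cvtColor(s['image'],cv2.COLOR_RGB2HSV); D=P-g
Q=D[(hsv[...,1]<45)&(hsv[...,2]>90)&(abs(D[...,0])<45)&(abs(D[...,1])<45)&(D[...,2]<-25)&(D[...,2]>-82)]
fw=-Q@M[:,0]; lat=Q@M[:,1]
for F,ax,nm in((Q[(fw>15)&(abs(lat)<20)],-M[:,0],'front'),(Q[(lat<-18)&(abs(fw)<20)],M[:,1],'side')):
    c,n,sd,T=pfit(F); print(nm,n.round(3),'dist',(c@ax).round(2),len(T),sd.round(2))
```

```text
scene 564 486 sd 0.85 n [ 0.004 -0.012  1.   ] face angle below horiz 0.6 along [-26.   23.5] normal dist 30.1 lateral [-27.1  24. ]
tcp [454.6  79.  216.2] yaw -8.0 shift cm [-0.03  0.    0.02] twist 0.002 open 0.5877329042547809 F [-0.2 -0.5 -0.7] t 21.7 gf 19.999401569366455
front [0.134 0.991 0.003] dist 22.94 350 0.68
side [ 0.991 -0.137  0.   ] dist -27.51 256 0.57
```

In the same view the jar's centre (453.5, 82.1) matches the peg's (453.5, 82.1). I'll descend.

Emit:
{"api": "apply_moves", "payload": {
  "linear": [
    [0, 0, 0.7],
    [0, 0, 1.4],
    [0, 0, 2.1],
    [0, 0, 2.8],
    [0, 0, 3.5],
    [0, 0, 4],
    [0, 0, 4.5],
    [0, 0, 5]
  ],
  "twist": [0, 0, 0, 0, 0, 0, 0, 0],
  "grip": [0.4, 0.4, 0.4, 0.4, 0.4, 0.4, 0.4, 0.4]
}}

```text
time_s: 22.55
ee_pos: [454.7, 78.8, 165.9]
eef_rot: [0.0, 0.755, 0.656, 0.0]
wrist_force: [0.0, -0.2, -0.9]
opening: 0.587
gripper_force: 20.0
```

Emit:
{"api": "apply_moves", "payload": {
  "linear": [
    [0, 0, 0.4],
    [0, 0, 0.8],
    [0, 0, 1.2],
    [0, 0, 1.6],
    [0, 0, 2],
    [0, 0, 2.4],
    [0, 0, 2.7],
    [0, 0, 3]
  ],
  "twist": [0, 0, 0, 0, 0, 0, 0, 0],
  "grip": [0.4, 0.4, 0.4, 0.4, 0.4, 0.4, 0.4, 0.4]
}}

```text
time_s: 23.35
ee_pos: [454.6, 78.8, 136.0]
eef_rot: [-0.0, 0.755, 0.656, -0.0]
wrist_force: [1.5, 0.6, -0.9]
opening: 0.589
gripper_force: 20.0
```

Emit:
{"api": "apply_moves", "payload": {
  "linear": [
    [0, 0, 0.3],
    [0, 0, 0.6],
    [0, 0, 0.9],
    [0, 0, 1.2],
    [0, 0, 1.5],
    [0, 0, 1.8],
    [0, 0, 2],
    [0, 0, 2]
  ],
  "twist": [0, 0, 0, 0, 0, 0, 0, 0],
  "grip": [0.4, 0.4, 0.4, 0.4, 0.4, 0.4, 0.4, 0.4]
}}

```text
time_s: 24.15
ee_pos: [454.6, 78.7, 116.0]
eef_rot: [0.0, 0.755, 0.656, -0.0]
wrist_force: [-0.4, 0.5, -1.5]
opening: 0.591
gripper_force: 20.0
```

Run:
```python
from h import *
held(r=60); delta([454.6,78.7,112],-8.1)
```

```text
scene 483 413 sd 0.96 n [ 0.002 -0.014  1.   ] face angle below horiz 0.8 along [-24.8  23.8] normal dist 30.2 lateral [-26.6  24.2]
tcp [454.6  78.7 116. ] yaw -8.0 shift cm [-0.   0.   0.4] twist 0.001 open 0.5901608928257164 F [-0.4 -0.3 -1.9] t 24.2 gf 19.999516904354095
```

Emit:
{"api": "apply_moves", "payload": {
  "linear": [
    [0, 0, 0.05],
    [0, 0, 0.1],
    [0, 0, 0.15],
    [0, 0, 0.2],
    [0, 0, 0.25],
    [0, 0, 0.3],
    [0, 0, 0.35],
    [0, 0, 0.4]
  ],
  "twist": [0, 0, 0, 0, 0, 0, 0, 0],
  "grip": [0.4, 0.4, 0.4, 0.4, 0.4, 0.4, 0.4, 0.4]
}}

```text
time_s: 25.0
ee_pos: [454.6, 78.8, 112.2]
eef_rot: [0.0, 0.755, 0.656, 0.0]
wrist_force: [-1.3, 0.1, 3.0]
opening: 0.591
gripper_force: 20.0
```

Run:
```python
from h import *
held(r=60); delta([454.6,78.7,112],-8.1)
s=snap('scene'); P=cloud(s); yy,xx=np.mgrid[:420,:560]
H=np.hypot(P[...,0]-454,P[...,1]-81); z=P[...,2]
m=(H<39)&(z>26)&(z<75)&(P[...,1]<75)&(H>24); 
Q=P[m]; print(len(Q)); 
m2=(H<38)&(H>29)&(z>26)&(z<65); print('ring z hist',np.histogram(z[m2],bins=np.arange(26,66,4)))
```

```text
scene 475 414 sd 1.0 n [ 0.003 -0.005  1.   ] face angle below horiz 0.3 along [-24.3  24.2] normal dist 30.3 lateral [-26.9  23.8]
tcp [454.7  78.8 112.2] yaw -8.0 shift cm [-0.01 -0.    0.02] twist 0.001 open 0.5931228411488946 F [-0.7  0.7  2.8] t 25.05 gf 20.00063717365265
439
ring z hist (array([  1,  16,  39, 129,  63,  21,  22,  18,  21]), array([26, 30, 34, 38, 42, 46, 50, 54, 58, 62]))
```

The force is rising (about +4.5 N net) as the collar slides. I'll creep on until it meets the stop.

Emit:
{"api": "apply_moves", "payload": {
  "linear": [
    [0, 0, 0.03],
    [0, 0, 0.06],
    [0, 0, 0.09],
    [0, 0, 0.12],
    [0, 0, 0.15],
    [0, 0, 0.15],
    [0, 0, 0.15],
    [0, 0, 0.15]
  ],
  "twist": [0, 0, 0, 0, 0, 0, 0, 0],
  "grip": [0.4, 0.4, 0.4, 0.4, 0.4, 0.4, 0.4, 0.4]
}}

```text
time_s: 25.9
ee_pos: [454.7, 78.8, 111.1]
eef_rot: [-0.0, 0.755, 0.656, 0.0]
wrist_force: [-2.6, -1.1, 9.9]
opening: 0.592
gripper_force: 20.0
```

Emit:
{"api": "apply_moves", "payload": {
  "linear": [
    [0, 0, 0.03],
    [0, 0, 0.06],
    [0, 0, 0.09],
    [0, 0, 0.1],
    [0, 0, 0.1],
    [0, 0, 0.1],
    [0, 0, 0.1],
    [0, 0, 0.1]
  ],
  "twist": [0, 0, 0, 0, 0, 0, 0, 0],
  "grip": [0.4, 0.4, 0.4, 0.4, 0.4, 0.4, 0.4, 0.4]
}}

```text
time_s: 26.7
ee_pos: [454.9, 78.9, 111.0]
eef_rot: [-0.0, 0.755, 0.656, 0.0]
wrist_force: [-6.7, -0.9, 21.7]
opening: 0.586
gripper_force: 20.0
```

It's firmly on the stop: the position held at 111.0 while the force rose to 23 N. I'll relieve, release and rise.

Emit:
{"api": "apply_moves", "payload": {
  "linear": [
    [0, 0, -0.05],
    [0, 0, -0.1],
    [0, 0, -0.15],
    [0, 0, -0.15],
    [0, 0, -0.15],
    [0, 0, -0.15],
    [0, 0, -0.15],
    [0, 0, -0.15]
  ],
  "twist": [0, 0, 0, 0, 0, 0, 0, 0],
  "grip": [0.4, 0.4, 0.4, 0.65, 0.75, 0.85, 0.9, 0.9]
}}

```text
time_s: 27.5
ee_pos: [454.6, 78.8, 111.2]
eef_rot: [0.0, 0.755, 0.656, -0.0]
wrist_force: [-0.7, -0.3, -0.2]
opening: 0.895
gripper_force: 0.0
```

Emit:
{"api": "apply_moves", "payload": {
  "linear": [
    [0, 0, 0],
    [0, 0, 0],
    [0, 0, -1],
    [0, 0, -3],
    [0, 0, -6],
    [0, 0, -9],
    [0, 0, -11],
    [0, 0, -11]
  ],
  "twist": [0, 0, 0, 0, 0, 0, 0, 0],
  "grip": [0.9, 0.9, 0.9, 0.9, 0.9, 0.9, 0.9, 0.9]
}}

```text
time_s: 28.3
ee_pos: [456.6, 79.2, 224.5]
eef_rot: [0.001, 0.755, 0.656, 0.003]
wrist_force: [0.3, -0.5, -0.3]
opening: 0.898
gripper_force: 0.0
```

Run:
```python
from h import *
s0=tcp()[2]; print(s0['ee_pos'],s0['opening'],s0['time_s'])
s=snap('scene'); P=cloud(s); hsv=cv2.cvtColor(s['image'],cv2.COLOR_RGB2HSV)
for nm,c in(('jar',(455,81)),('b',(567,57.4)),('c',(678.7,34.2))):
    m=(hsv[...,1]<45)&(hsv[...,2]>150)&(np.hypot(P[...,0]-c[0],P[...,1]-c[1])<45)&(P[...,2]>145)&(P[...,2]<175)
    c_,n,sd,T=pfit(P[m]); print(nm,len(T),c_.round(1),n.round(3),sd.round(2), cv2.minAreaRect(plane(s,np.argwhere(m)[:,::-1],c_[2])[:,:2].astype(np.float32)))
```

```text
[456.55312059  79.1810782  224.47042066] 0.8977320072821835 28.3
jar 550 [451.9  80.6 159.9] [-0.003 -0.006  1.   ] 0.93 ((451.20111083984375, 79.38037109375), (55.382171630859375, 54.250579833984375), 81.28366088867188)
b 500 [563.7  57.1 160.1] [0.001 0.002 1.   ] 1.03 ((563.33349609375, 56.675697326660156), (55.3732795715332, 52.62669372558594), 78.30194854736328)
c 429 [676.9  34.2 160. ] [ 0.001 -0.004  1.   ] 0.93 ((676.2825317382812, 33.33749771118164), (56.42332458496094, 54.262481689453125), 76.6654052734375)
```

The jar's top is level and at the same height as the two seated jars (160 mm), and it is in line with the row. The other jars haven't moved and the gripper is clear, so I'll hand it in.

```bash
python3 -c "
from bench import job; print(job.sign_off())"
```

```text
the job is handed in; nothing more can be done
None
```

The jar is standing upside down on the free peg with the collar pressed down to its stop (about 23 N), the other two jars have not moved, and the job was handed in at about 28 s; the sign-off gave no verdict, and I dropped the jar once earlier and had to pick it up again.

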